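# Empty the stopper dryer and check its pan with the thermometer probe

### The job

Empty the stopper dryer: tip up its hinged pan, which has a bar handle, until all four stoppers have slid into the steel collecting box behind it, and let the pan down flat again. Then take the thermometer probe out of its stand and hold it upright with the tip inside the ring marked on the empty pan, pressed gently so that the sprung tip is about half pushed in. Finish while still holding it there, without letting go, and leave the other things on the bench undisturbed.

Things in the scene. Friction and masses are not known exactly. Their poses are not given: they have to be found in the camera images.
- pan_handle (a point): Centre of the black round bar handle of the dryer's aluminium pan: bar 10 mm thick, 84 mm long between its two end arms, standing 42 mm clear (centre line) of the pan's end wall, 108 mm above the bench when the pan is down; free space under and around it. Axes: y along the bar, x horizontal (pan down) from the handle towards the hinge and collecting box, z up from the pan floor. They turn with the pan.
- pan_hinge (a point): Middle of the pan's hinge axis, 166 mm along +x from the handle bar and 92 mm above the bench (16 mm below the bar, pan down). Axis y runs along the hinge, parallel to the bar. The bar therefore travels on an arc of radius 167 mm about it.
- pan (a joint): Tip angle of the pan in rad: 0 = flat, resting on the heater base, up to 1.25 = tipped fully up towards the collecting box. Light hinge (pan 0.35 kg): falls back flat by its own weight when let go. The stoppers begin to slide only when it is steep, and all have gone by about 1.15.
- spot (a point): Centre of the ring (34 mm outer, 28 mm inner diameter) engraved on the pan floor, the marked spot; on the floor's upper face, 98 mm above the bench when the pan is down, 62 mm from the hinge and 104 mm from the handle bar. z is normal to the floor. The pan is 124 mm long, 119 mm wide inside, with 18 mm high walls on three sides and an open lip at the hinge.
- box_in (a point): Centre of the inner floor of the open steel collecting box fixed to the dryer just beyond the pan's hinge side: inside 140 mm (x, away from the hinge) by 137 mm (y), walls up to 79 mm above this floor. The whole dryer (base, pan, box) is fixed to the bench.
- probe_handle (a point): Centre (half-way up) of the upright white round handle of the surface-thermometer probe, 26 mm diameter, 75 mm long, black bands at both ends; 118 mm above the bench while it stands in its stand. z points from the tip up along the probe. The tip's end lies 102.5 mm below this point (tip out). Below the handle a steel stem of 12 mm diameter, 51 mm long, then the copper tip, 8 mm diameter, standing out 14 mm. Probe mass about 0.12 kg.
- probe_tip (a point): End of the probe's sprung copper tip (moves with the tip).
- tip (a joint): How far the probe's sprung tip is pushed in, m: 0 = fully out, 0.012 = fully in. It takes 1.2 N to start it, 3 N at half way (0.006), 4.8 N fully in.
- stand: Fixed grey square stand, 75 x 75 x 80 mm tall, origin at the centre of its underside; the probe's stem and tip hang loosely in a 20 mm bore in its middle, the handle's lower end rests on its top. Lift the probe straight up by 70 mm to clear it.
- stopper0_mid (a point): Centre of one of the four alike black rubber stoppers in the pan: tapered, 24 mm wide at the foot, 19 mm on top, 20 mm tall, 14 g.
- stopper1_mid (a point): Centre of one of the four alike black rubber stoppers in the pan: tapered, 24 mm wide at the foot, 19 mm on top, 20 mm tall, 14 g.
- stopper2_mid (a point): Centre of one of the four alike black rubber stoppers in the pan: tapered, 24 mm wide at the foot, 19 mm on top, 20 mm tall, 14 g.
- stopper3_mid (a point): Centre of one of the four alike black rubber stoppers in the pan: tapered, 24 mm wide at the foot, 19 mm on top, 20 mm tall, 14 g.
- reagent: Bystander, loose: amber bottle with white cap, 60 dia x 130 tall mm, origin at the centre of its underside.
- jar: Bystander, loose: white jar, 68 dia x 85 tall mm, origin at the centre of its underside.
- beaker: Bystander, loose: glass beaker, 72 dia x 90 tall mm, origin at the centre of its underside.
- dish: Bystander, loose: closed petri dish, 92 dia x 16 tall mm, origin at the centre of its underside.
- timer: Bystander, loose: white bench timer, 60 x 75 x 18 tall mm, origin at the centre of its underside.
- slidebox: Bystander, loose: open cardboard slide box, 85 x 100 x 35 tall mm, origin at the centre of its underside.
- rack: Bystander, fixed: white rack with tubes, 130 x 70 mm, 96 mm tall over the tube caps, origin at the centre of its underside.
Mind the look-alikes: they are no part of the job. What is meant by the part that bears probe_handle is not blue, green or pink, and is the larger of those in its own colour.

How it is judged (in metres and radians):
On the way, in this order (a step that is already met when the one before it is completed fails the run):
1. the pan is tipped up (value of joint pan above 0.4 rad), for 0.02 s.
2. all four stoppers lie in the collecting box (x of stopper0_mid in the frame of box_in between -0.07 and 0.07 m and y of stopper0_mid in the frame of box_in between -0.07 and 0.07 m and z of stopper0_mid in the frame of box_in between 0 and 0.055 m and x of stopper1_mid in the frame of box_in between -0.07 and 0.07 m and y of stopper1_mid in the frame of box_in between -0.07 and 0.07 m and z of stopper1_mid in the frame of box_in between 0 and 0.055 m and x of stopper2_mid in the frame of box_in between -0.07 and 0.07 m and y of stopper2_mid in the frame of box_in between -0.07 and 0.07 m and z of stopper2_mid in the frame of box_in between 0 and 0.055 m and x of stopper3_mid in the frame of box_in between -0.07 and 0.07 m and y of stopper3_mid in the frame of box_in between -0.07 and 0.07 m and z of stopper3_mid in the frame of box_in between 0 and 0.055 m), for 0.2 s.
3. the pan is flat again and the probe has been lifted clear of its stand (value of joint pan below 0.05 rad and height (world z) of probe_tip above 0.085 m), for 0.1 s.
At the end, for the whole second after the job is handed in: All four stoppers in the collecting box; pan flat (under 0.05 rad); the probe held in the fingers, upright within 0.12 rad, its tip on the pan within 10 mm of the ring's centre (inside the ring) and pushed in by 2 to 10.5 mm of its 12 mm; held so through the last second (all of step 2 and value of joint pan below 0.05 rad and horizontal distance between probe_tip and spot below 0.01 m and angle between probe_handle's own z axis and vertical below 0.12 rad and value of joint tip between 0.002 and 0.0105 m and contact force between tip and pan above 0.5 N and contact force between the fingers and probe above 2 N); the arm keeps its last pose, push and grip.
It fails at once if the probe is pressed hard on the pan (over 15 N) (contact force between probe and pan above 15 N).
It fails at once if a bystander is moved more than 30 mm or knocked over (distance of any of reagent, jar, beaker, dish, timer, slidebox from where it was at the start of the episode above 0.03 m or angle between any of reagent, jar, beaker, dish, timer, slidebox's own z axis and vertical above 0.5 rad).
It also fails if it takes over 53 s, if anything falls off the work surface, if the arm or the gripper's body presses on something with over 40 N, if the wrist force passes 120 N, or if a joint passes its speed limit or range.

### The arm

A 6-joint arm with a two-finger parallel gripper is mounted at the origin on the work surface. World frame = base frame: x ahead of the robot, y to its left, z up, the work surface at z = 0. Lengths are in mm, angles in degrees, forces in N, time in s.
With the tool pointing down it reaches from about 350 to 850 mm from the base axis. Payload 8.1 kg.
Tool frame: the origin (TCP) lies between the finger pads; the fingertips stand 22 mm ahead of it and the grasp point (between the pads) lies 3 mm ahead of it; z points along the fingers, y is the line along which they close (so a half turn about z gives the same grasp; the last joint's range is limited). The gripper opens to 85 mm and grips with 20 to 120 N. Pads are 22 mm wide; open, the fingers measure 114 mm over their backs; the gripper's body (76 mm by 85 mm) begins 54 mm behind the grasp point. The pads swing forward as they close: fully open they stand 13 mm farther back than shut.
Start: joints at [69.763, 7.471, 85.268, -0, 87.261, -4.893], TCP at [158.744, 578.624, 253.292] pointing down, gripper open.
Joint ranges: [-169.43, 169.43], [-51.17, 129.36], [1.28, 143.12], [-76.62, 256.62], [0, 156.53], [-152.29, 152.29]. Speed limits (degrees/s): [136.94, 136.94, 159.86, 180, 180, 180].

### API

Orientations are given as [roll, pitch, yaw] about the fixed x, y, z axes, in that order (R = Rz(yaw) Ry(pitch) Rx(roll)).
In Python, from bench import r, vision gives the robot as it stands.
- The arm moves only by the tool step_arm, never from a script. Its argument "targets" is a list that holds one entry, the list of rows, each a list of 6 numbers: the shift along the world's x, y, z in mm, then the turn, a rotation vector about the world's x, y, z in rad. In form: [[[x, y, z, rx, ry, rz], ...]]. A call has 1 to 12 rows; each row is the pose to reach, as a shift and turn from the pose commanded when the call began; what a row does not reach only later rows make up. A row lasts 1/12 s, in which the tool goes at most 41.7 mm and 7.16 degrees, less where a joint would pass 70% of its speed; a pose out of reach is approached as far as the arm can. A call with a gripper value outside its range is refused whole. "fingers" is the gripper's target within -1 to 1 (shut at 1, half-way at 0, fully open at -1), set as the call begins (left out, the last holds). The fingers move at their own pace and stop on an object; "newtons" is the grip in N (left out, the last holds). Time passes only in rows, so rows that repeat a pose let the fingers close. It gives the time, the measured TCP pose, the force, the opening and the grip force at its end, in the units of the state.
- r.sense(): the state, without advancing time (a new reading comes with each control period).
- vision.snapshot(name): name is "side" or "top" or "wrist"; returns a dict with "img" (400x640x3 uint8, blue, green, red), "mtx" (3x3 intrinsics, pixels), "eye" and "attitude" of the camera in the world. Camera axes: x right, y up, looking along -z (the intrinsics and any distortion apply to the point x, -y, -z); pixel columns grow to the right and rows downward; lengths in mm; the calibration is good to about 2 mm. The wrist camera is an equidistant fisheye: a pixel r from the principal point sees the ray r / f radians off the axis. A picture is of the moment at which its call begins. There is no depth.
- r.hand_in(): hands the job in; it is judged then, once.
The state is a dict: "time": time; "joint_pos": joint angles; "qd": joint speeds; "joint_efforts": joint torques, N m; "tool_pos": TCP position; "tcp_rot": TCP orientation; "ft_force": force on the tool from outside, world axes, zero at the start; "wrist_torque": the same for the moment, N m; "finger_gap": finger opening in mm; "grip_force": force on a finger pad.
Only numpy, scipy, OpenCV 4.12 (cv2) and the standard library are available. Lean on these libraries where they do the work, as an engineer would, in place of code of your own. Each camera call takes 0.05 s, during which the arm holds its last target. There are 200 camera calls.

## Working session

There is one attempt and no reset: what is moved stays moved. The work goes in short steps, Python scripts to look and compute and a tool call to move; the robot and the scene stay as the last step left them, time stands still between calls to the robot, and variables do not carry over. Pictures are saved under pics/ and viewed, at most 10 in all, crops included, and the job is handed in when it is done.

Besides the shell and the picture viewer there is one more tool, called after ">>>" in YAML: its name, and indented under it one key for each argument. step_arm: Moves the arm, as the interface text tells. Its arguments: {"type":"object","properties":{"targets":{"type":"array"},"fingers":{"type":"number"},"newtons":{"type":"number"}},"required":["targets"]}

```bash
mkdir -p pics; ls
cat > h.py <<'E'
import numpy as np, cv2
from bench import r, vision
def snap(n):
    s=vision.snapshot(n); s['img']=np.array(s['img']); return s
def rotm(a):
    a=np.array(a,float)
    if a.shape==(3,3): return a
    from scipy.spatial.transform import Rotation as R
    return R.from_euler('xyz',a,degrees=True).as_matrix() if a.size==3 else R.from_quat(a).as_matrix()
def ray(s,u,v,fish=False):
    K=np.array(s['mtx']); x=(u-K[0,2])/K[0,0]; y=(v-K[1,2])/K[1,1]
    if fish:
        t=np.hypot(x,y); k=np.sin(t)/t if t>1e-9 else 1; d=np.array([x*k,-y*k,-np.cos(t)])
    else: d=np.array([x,-y,-1.])
    return np.array(s['eye'],float), rotm(s['attitude'])@d
def onz(s,u,v,z,fish=False):
    e,d=ray(s,u,v,fish); return e+d*(z-e[2])/d[2]
def proj(s,p):
    K=np.array(s['mtx']); c=rotm(s['attitude']).T@(np.array(p,float)-np.array(s['eye'])); 
    return K[0,0]*c[0]/-c[2]+K[0,2], K[1,1]*-c[1]/-c[2]+K[1,2]
E
python3 - <<'E'
from h import *
for n in ['side','top']:
    s=snap(n); print({k:s[k] for k in s if k!='img'}); cv2.imwrite(f'pics/{n}0.png',s['img']); np.save(n,s,allow_pickle=True)
print(r.sense())
E
```

```text
pics
{'mtx': array([[515.21631073,   0.        , 321.49293908],
       [  0.        , 515.21631073, 206.96088591],
       [  0.        ,   0.        ,   1.        ]]), 'eye': array([  94.83482818, 1186.83672835, 1012.05232998]), 'attitude': array([  54.84669409,    1.22532173, -160.17985341])}
{'mtx': array([[442.67815595,   0.        , 324.03092689],
       [  0.        , 442.67815595, 205.28012489],
       [  0.        ,   0.        ,   1.        ]]), 'eye': array([ 222.75816043,    3.42414573, 1539.10135575]), 'attitude': array([ 13.27354522,   0.33241376, -92.3869667 ])}
{'time': 0.1, 'joint_pos': array([ 6.97630406e+01,  7.51168743e+00,  8.53233408e+01,  1.19790116e-03,
        8.72601297e+01, -4.89157434e+00]), 'qd': array([-0.00556225, -0.02951662, -0.23213727, -0.04441287, -0.0475966 ,
        0.09611465]), 'joint_efforts': array([ 9.45806642e-04, -5.70960689e+01, -5.01934147e+01, -1.72555283e-04,
        8.48721131e-03,  4.76373680e-05]), 'tool_pos': array([158.58224492, 578.19631156, 252.33694989]), 'tcp_rot': array([-1.79905291e+02, -9.30623129e-03,  1.64654549e+02]), 'ft_force': array([-0.45301644, -0.15221758, -0.08197174]), 'wrist_torque': array([ 0.00703528, -0.00746168, -0.01322185]), 'grip_force': 0.0, 'finger_gap': 85.50423017314534}
```

View pics/side0.png

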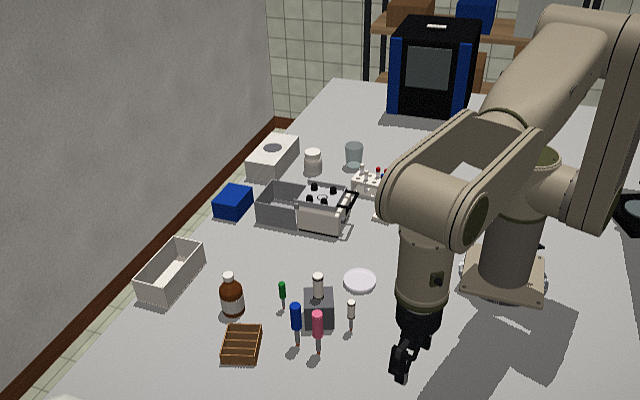

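View pics/top0.png

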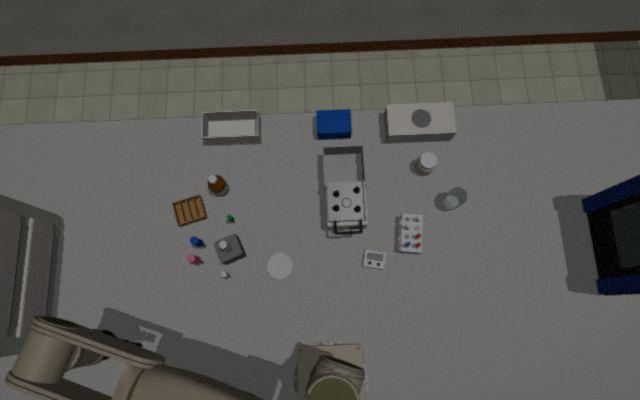

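The pictures show the dryer in top around (346,205), with its handle at (348,228) and the box towards +x. The white probe stands in the grey stand at top (225,245), side (318,285). The small white one at top (224,275) is a decoy.

Run:
```python
from h import *
T=np.load('top.npy',allow_pickle=True).item();S=np.load('side.npy',allow_pickle=True).item()
a=cv2.resize(T['img'][140:280,180:400],None,fx=3.6,fy=3.6,interpolation=2)
cv2.imwrite('pics/t1.png',a)
for n,p,z in [('handleL',(335,229),108),('handleR',(361,229),108),('box far',(344,149),95),('ring',(346,203),98),('probe top',(224,244),155),('stand',(229,250),80)]:
    print(n,onz(T,*p,z).round())
print('side probe',onz(S,318,275,155).round(), 'ring', onz(S,322,199,98).round())
```

```text
handleL [479. -35. 108.]
handleR [ 475. -120.  108.]
box far [760. -80.  95.]
ring [567. -76.  98.]
probe top [438. 318. 155.]
stand [429. 318.  80.]
side probe [435. 321. 155.] ring [567. -69.  98.]
```

View pics/t1.png

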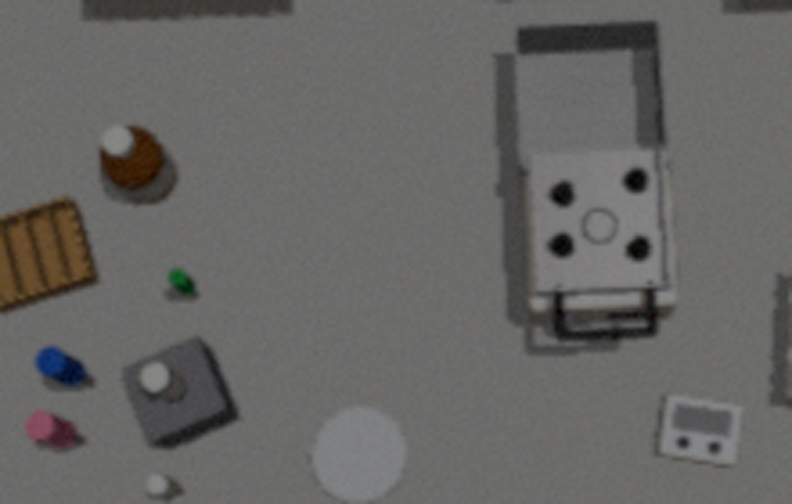

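The handle bar centre is about (463,-76) and the ring (567,-76), 104 mm apart as given. The probe is at about (436,319). I'll move over the handle and look from the wrist.

>>> step_arm:
  targets:
    - [[18,-37,0,0,0,-0.109],[36,-74,0,0,0,-0.218],[54,-111,0,0,0,-0.327],[72,-148,0,0,0,-0.436],[90,-185,0,0,0,-0.545],[108,-222,0,0,0,-0.654],[126,-259,0,0,0,-0.763],[144,-296,0,0,0,-0.872],[162,-333,0,0,0,-0.981],[180,-370,0,0,0,-1.09],[198,-407,0,0,0,-1.2],[216,-444,0,0,0,-1.309]]
  fingers: -0.1
  newtons: 40

```text
time: 1.1
tool_pos: [374.9, 132.7, 253.2]
tcp_rot: [180.0, -0.0, 89.4]
ft_force: [1.7, 0.6, -0.4]
finger_gap: 46.9
grip_force: 0.0
```

>>> step_arm:
  targets:
    - [[14,-35,0,0,0,0],[28,-70,0,0,0,0],[42,-105,0,0,0,0],[56,-140,0,0,0,0],[70,-175,0,0,0,0],[84,-210,0,0,0,0],[84,-210,0,0,0,0],[84,-210,0,0,0,0]]

```text
time: 1.77
tool_pos: [458.6, -77.0, 252.6]
tcp_rot: [-179.9, -0.0, 89.4]
ft_force: [0.1, 0.5, 0.5]
finger_gap: 46.8
grip_force: 0.0
```

Run:
```python
from h import *
s=snap('wrist'); print({k:s[k] for k in s if k!='img'}); cv2.imwrite('pics/w1.png',s['img']); np.save('w1',s,allow_pickle=True)
q=r.sense();print(q['time'],q['tool_pos'],q['tcp_rot'],q['finger_gap'])
```

```text
{'mtx': array([[309.70691629,   0.        , 317.26081253],
       [  0.        , 309.70691629, 198.65119236],
       [  0.        ,   0.        ,   1.        ]]), 'eye': array([458.92605906,   0.60433063, 372.29285383]), 'attitude': array([-17.96080279,   0.10935267,  -0.51815344])}
1.8167 [458.36525253 -75.7409922  252.66216438] [-1.79912492e+02 -4.79960864e-02  8.95425783e+01] 47.12109485886078
```

View pics/w1.png

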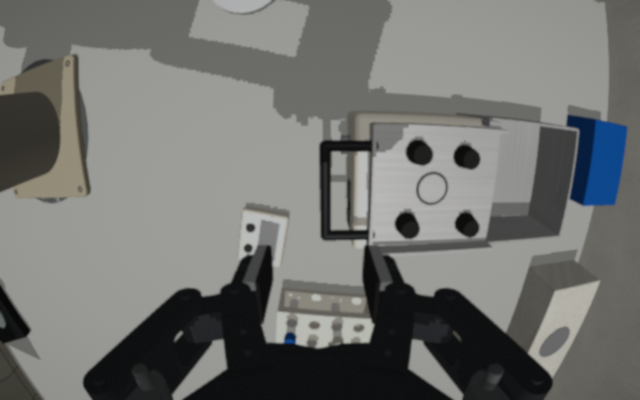

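Handle bar runs from (326,145) to (327,236) and the ring is at (432,188). The timer sits below them at (265,235).

Run:
```python
from h import *
s=np.load('w1.npy',allow_pickle=True).item()
for n,u,v,z in [('bar a',326,145,108),('bar b',327,236,108),('ring',432,188.5,98),('panL',372,122,115),('panL2',491,122,110),('panR',372,248,115),('panR2',491,247,110),('timer',265,236,18),('boxUR',578,127,90),('boxLR',561,236,90)]:
    print(n,onz(s,u,v,z,True).round(1))
```

```text
bar a [465.6 -36.8 108. ]
bar b [ 466.5 -122.   108. ]
ring [568.4 -78.9  98. ]
panL [503.8 -16.1 115. ]
panL2 [620.7 -10.5 110. ]
panR [ 508.7 -132.   115. ]
panR2 [ 642.4 -140.2  110. ]
timer [ 390.3 -163.6   18. ]
boxUR [767.3  -4.3  90. ]
boxLR [ 772.  -144.3   90. ]
```

>>> step_arm:
  targets:
    - [[6,-2,-20,0,0,0],[6,-2,-50,0,0,0],[6,-2,-80,0,0,0],[6,-2,-105,0,0,0],[6,-2,-125,0,0,0],[6,-2,-138,0,0,0],[6,-2,-146,0,0,0],[6,-2,-146,0,0,0],[6,-2,-146,0,0,0]]
  fingers: 0.2

```text
time: 2.57
tool_pos: [464.7, -76.6, 107.6]
tcp_rot: [-180.0, -0.0, 89.7]
ft_force: [0.3, -0.2, -0.9]
finger_gap: 33.9
grip_force: 0.0
```

>>> step_arm:
  targets:
    - [[0,0,0,0,0,0],[0,0,0,0,0,0],[0,0,0,0,0,0],[0,0,0,0,0,0],[0,0,0,0,0,0],[0,0,0,0,0,0]]
  fingers: 1
  newtons: 25

```text
time: 3.07
tool_pos: [465.2, -77.4, 108.7]
tcp_rot: [179.9, 0.0, 89.7]
ft_force: [-3.1, 1.9, 5.9]
finger_gap: 9.1
grip_force: 24.4
```

>>> step_arm:
  targets:
    - [[1.4,0,10.8,0,0,0],[3.5,0,21.6,0,0,0],[6.3,0,32.1,0,0,0],[9.8,0,42.5,0,0,0],[13.9,0,52.6,0,0,0],[18.8,0,62.4,0,0,0],[24.2,0,71.9,0,0,0],[30.2,0,81,0,0,0],[36.9,0,89.7,0,0,0],[44.1,0,97.9,0,0,0],[51.8,0,105.6,0,0,0],[60,0,112.9,0,0,0]]

```text
time: 4.07
tool_pos: [523.7, -77.2, 222.7]
tcp_rot: [-179.8, -0.0, 89.7]
ft_force: [-9.7, 2.7, 9.2]
finger_gap: 9.0
grip_force: 24.9
```

>>> step_arm:
  targets:
    - [[8.6,0,6.6,0,0,0],[17.7,0,12.7,0,0,0],[27.2,0,18.2,0,0,0],[36.9,0,23.1,0,0,0],[43.6,0,25.9,0,0,0],[50.5,0,28.5,0,0,0],[60.2,0,31.6,0,0,0],[63,0,32.3,0,0,0],[63,0,32.3,0,0,0],[63,0,32.3,0,0,0],[63,0,32.3,0,0,0],[63,0,32.3,0,0,0]]

```text
time: 5.07
tool_pos: [588.4, -76.9, 254.4]
tcp_rot: [179.9, -0.0, 89.7]
ft_force: [-3.0, 3.1, 7.6]
finger_gap: 9.0
grip_force: 26.0
```

Run:
```python
from h import *
s=snap('side'); t=snap('top')
a=cv2.resize(s['img'][150:250,230:390],(800,500),interpolation=2)
b=cv2.resize(t['img'][130:250,290:410],(500,500),interpolation=2)
cv2.imwrite('pics/s2.png',cv2.resize(a,(480,300))if 0 else np.hstack([cv2.resize(a,(480,300)),cv2.resize(b,(300,300))]))
```

```text
(no output)
```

View pics/s2.png

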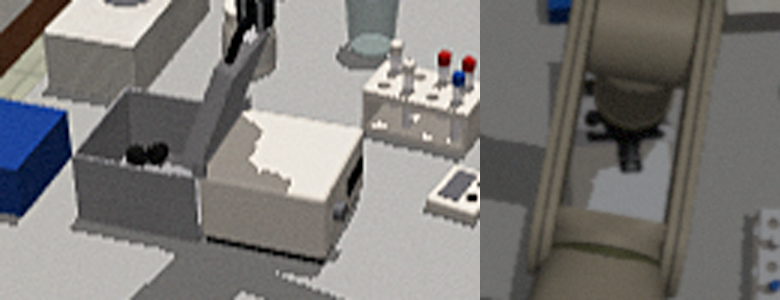

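The pan is up. Two stoppers are visible in the box at (137,154) and (157,152), and the others may be hidden by its near wall. I'll wait and check with the wrist camera.

>>> step_arm:
  targets:
    - [[0,0,0,0,0,0],[0,0,0,0,0,0],[0,0,0,0,0,0],[0,0,0,0,0,0],[0,0,0,0,0,0],[0,0,0,0,0,0]]

```text
time: 5.67
tool_pos: [588.3, -76.9, 254.4]
tcp_rot: [179.9, -0.0, 89.7]
ft_force: [-3.4, 4.6, 6.9]
finger_gap: 8.8
grip_force: 26.0
```

Run:
```python
from h import *
s=snap('wrist'); cv2.imwrite('pics/w2.png',s['img'])
```

```text
(no output)
```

View pics/w2.png

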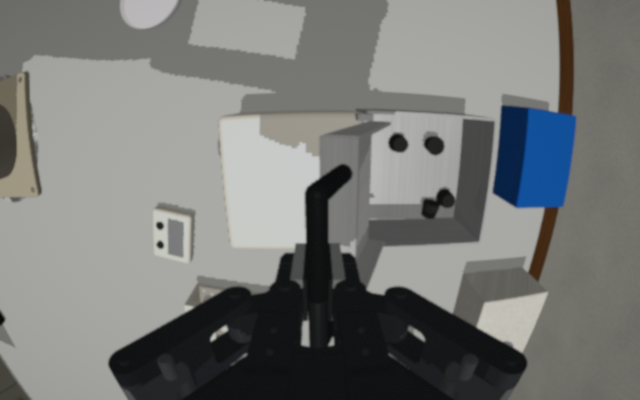

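All four stoppers lie in the box, at (398,143), (433,145), (430,208) and (445,198). I'll lower the pan.

>>> step_arm:
  targets:
    - [[-12.5,0,-3.8,0,0,0],[-26.1,0,-9.2,0,0,0],[-35.8,0,-14.1,0,0,0],[-45.3,0,-19.6,0,0,0],[-54.4,0,-25.7,0,0,0],[-63,0,-32.3,0,0,0],[-71.2,0,-39.6,0,0,0],[-78.9,0,-47.3,0,0,0],[-86.1,0,-55.5,0,0,0],[-92.8,0,-64.2,0,0,0],[-98.8,0,-73.3,0,0,0],[-104.2,0,-82.8,0,0,0]]

```text
time: 6.72
tool_pos: [483.6, -77.6, 169.9]
tcp_rot: [179.9, 0.0, 89.7]
ft_force: [-1.2, 0.1, 0.6]
finger_gap: 8.9
grip_force: 26.2
```

>>> step_arm:
  targets:
    - [[-4.9,0,-9.8,0,0,0],[-9,0,-19.9,0,0,0],[-12.5,0,-30.3,0,0,0],[-15.3,0,-40.8,0,0,0],[-17.4,0,-51.6,0,0,0],[-18.8,0,-62.4,0,0,0],[-18.8,0,-62.4,0,0,0],[-18.8,0,-62.4,0,0,0],[-18.8,0,-62.4,0,0,0]]

```text
time: 7.47
tool_pos: [465.2, -77.6, 107.0]
tcp_rot: [179.9, 0.0, 89.7]
ft_force: [4.2, -2.3, -2.1]
finger_gap: 9.2
grip_force: 27.1
```

>>> step_arm:
  targets:
    - [[0,0,0,0,0,0],[0,0,0,0,0,0],[0,0,0,0,0,0],[0,0,0,0,0,0]]
  fingers: 0.2

```text
time: 7.8
tool_pos: [464.4, -77.2, 107.0]
tcp_rot: [-180.0, -0.0, 89.7]
ft_force: [-0.4, -0.0, 0.3]
finger_gap: 34.0
grip_force: 0.0
```

>>> step_arm:
  targets:
    - [[0,0,20,0,0,0],[0,0,50,0,0,0],[0,0,85,0,0,0],[0,0,120,0,0,0],[0,0,146,0,0,0]]

```text
time: 8.22
tool_pos: [465.1, -77.4, 256.4]
tcp_rot: [179.9, 0.0, 89.7]
ft_force: [0.5, 0.2, 0.8]
finger_gap: 34.1
grip_force: 0.0
```

>>> step_arm:
  targets:
    - [[-3,35,3,0,0,0],[-6,70,6,0,0,0],[-9,105,9,0,0,0],[-12,140,12,0,0,0],[-15,175,15,0,0,0],[-18,210,18,0,0,0],[-21,245,21,0,0,0],[-24,280,24,0,0,0],[-27,315,27,0,0,0],[-29,350,30,0,0,0],[-29,370,30,0,0,0],[-29,370,30,0,0,0]]
  fingers: -0.3

```text
time: 9.22
tool_pos: [434.8, 296.3, 283.2]
tcp_rot: [-180.0, -0.1, 89.9]
ft_force: [1.0, 0.5, 0.3]
finger_gap: 55.3
grip_force: 0.0
```

Run:
```python
from h import *
s=snap('wrist'); print(s['eye'],s['attitude']); cv2.imwrite('pics/w3.png',s['img']); np.save('w3',s,allow_pickle=True)
print(r.sense()['tool_pos'])
```

```text
[434.39827754 373.84302781 402.97910088] [-17.9119812    0.04352189  -0.08533778]
[435.03424777 294.35751567 282.92532925]
```

View pics/w3.png

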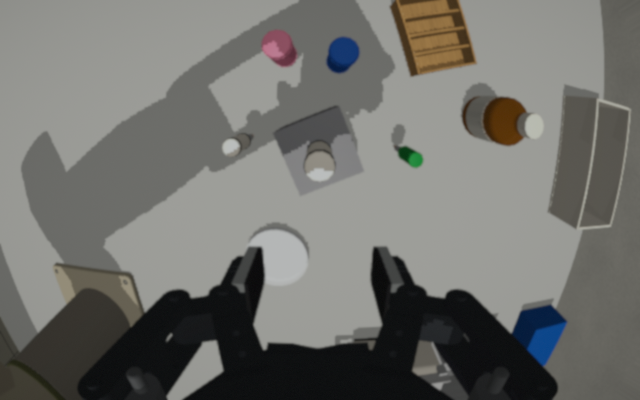

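The probe's top is at about (320,167), and the stand-top corners are (276,134), (339,107), (363,172) and (301,194).

Run:
```python
from h import *
s=np.load('w3.npy',allow_pickle=True).item()
c=[onz(s,u,v,80,True) for u,v in [(276,134),(339,107),(363,172),(301,194)]]
print(np.mean(c,0).round(1),[np.linalg.norm(c[i]-c[i-1]).round() for i in range(4)])
print(onz(s,320,167,155.5,True).round(1), onz(s,320,182,155.5,True).round(1))
g=s['img'][135:195,295:345]; print(g.max(2)[::3,24]); print(g.max(2)[32,::2])
```

```text
[436.7 320.9  80. ] [np.float64(71.0), np.float64(71.0), np.float64(74.0), np.float64(71.0)]
[436.4 321.  155.5] [436.4 308.3 155.5]
[ 80  77  75  98  96  77 141 145 145 144 144 167 189 189 189 178 133 132
 151 158]
[130 131 131 130 112 130 142 142 143 145 150 151 151 151 148 144 144 144
 143 138 119 129 130 130 130]
```

>>> step_arm:
  targets:
    - [[1,28,0,0,0,0],[1,28,-25,0,0,0],[1,28,-55,0,0,0],[1,28,-85,0,0,0],[1,28,-115,0,0,0],[1,28,-135,0,0,0],[1,28,-150,0,0,0],[1,28,-158,0,0,0],[1,28,-158,0,0,0],[1,28,-158,0,0,0]]

```text
time: 10.1
tool_pos: [437.0, 320.0, 125.6]
tcp_rot: [-180.0, 0.0, 89.6]
ft_force: [-0.5, -0.4, 0.3]
finger_gap: 55.5
grip_force: 0.0
```

>>> step_arm:
  targets:
    - [[0,0,0,0,0,0],[0,0,0,0,0,0],[0,0,0,0,0,0],[0,0,0,0,0,0],[0,0,0,0,0,0],[0,0,0,0,0,0],[0,0,0,0,0,0]]
  fingers: 1
  newtons: 35

```text
time: 10.68
tool_pos: [437.7, 321.1, 126.9]
tcp_rot: [179.9, -0.1, 89.7]
ft_force: [0.1, -0.6, 6.5]
finger_gap: 25.3
grip_force: 34.2
```

>>> step_arm:
  targets:
    - [[0,0,10,0,0,0],[0,0,25,0,0,0],[0,0,45,0,0,0],[0,0,65,0,0,0],[0,0,85,0,0,0],[0,0,105,0,0,0],[0,0,120,0,0,0],[0,0,120,0,0,0],[0,0,120,0,0,0]]

```text
time: 11.43
tool_pos: [437.2, 321.0, 246.4]
tcp_rot: [179.9, -0.1, 89.7]
ft_force: [0.3, -0.6, -2.4]
finger_gap: 25.3
grip_force: 34.4
```

>>> step_arm:
  targets:
    - [[7,-30,0,0,0,0],[18,-62,0,0,0,0],[29,-95,0,0,0,0],[40,-128,0,0,0,0],[51,-161,0,0,0,0],[62,-194,0,0,0,0],[73,-227,0,0,0,0],[84,-260,0,0,0,0],[95,-293,0,0,0,0],[106,-326,0,0,0,0],[118,-358,0,0,0,0],[130,-380,0,0,0,0]]

```text
time: 12.43
tool_pos: [566.0, -62.1, 243.2]
tcp_rot: [-179.8, 0.0, 89.6]
ft_force: [-0.3, 0.4, -1.0]
finger_gap: 25.0
grip_force: 34.5
```

>>> step_arm:
  targets:
    - [[1,-10,0,0,0,0],[1,-19,0,0,0,0],[1,-19,0,0,0,0],[1,-19,0,0,0,0],[1,-19,0,0,0,0]]

```text
time: 12.85
tool_pos: [567.3, -77.1, 244.9]
tcp_rot: [-180.0, -0.0, 89.7]
ft_force: [0.1, -0.1, -1.2]
finger_gap: 25.0
grip_force: 34.6
```

Run:
```python
from h import *
s=snap('side');t=snap('top');w=snap('wrist'); np.save('z',[s,t,w],allow_pickle=True)
print(r.sense()['tool_pos'],r.sense()['time'])
K=[(s,(568,-79,140)),(t,(568,-79,140))]
for q,p in K: print(proj(q,p))
a=cv2.resize(s['img'][130:230,270:370],(400,400),interpolation=2)
b=cv2.resize(w['img'][100:340,200:440],(400,400),interpolation=2)
cv2.imwrite('pics/z.png',np.hstack([a,b]))
```

```text
[567.63916521 -77.25055483 245.42976632] 13.0
(np.float64(322.3655879157973), np.float64(186.15140738091264))
(np.float64(347.4009480184246), np.float64(199.77314764560066))
```

View pics/z.png

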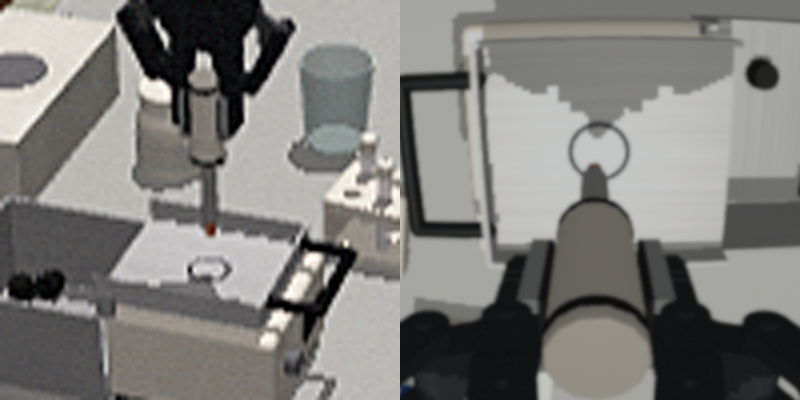

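Left panel, side view: tip at (211,232), ring at (208,268). Right panel, wrist view: tip at (595,166), ring at (600,152).

Run:
```python
from h import *
s,t,w=np.load('z.npy',allow_pickle=True)
print('ring w',onz(w,320,191,98,True).round(1),'side',onz(s,322,197,98).round(1))
for z in (131,135,139): print(z,'tip w',onz(w,317,199,z,True).round(1),'side',onz(s,322.75,187.8,z).round(1))
```

```text
ring w [569.4 -78.9  98. ] side [570.5 -80.   98. ]
131 tip w [566.7 -75.7 131. ] side [568.5 -83.5 131. ]
135 tip w [566.8 -74.4 135. ] side [566.4 -77.7 135. ]
139 tip w [566.8 -73.1 139. ] side [564.2 -71.9 139. ]
```

>>> step_arm:
  targets:
    - [[2,-3,-4,0,0,0],[2,-3,-10,0,0,0],[2,-3,-16,0,0,0],[2,-3,-22,0,0,0],[2,-3,-27,0,0,0],[2,-3,-31,0,0,0],[2,-3,-34,0,0,0],[2,-3,-34,0,0,0],[2,-3,-34,0,0,0],[2,-3,-34,0,0,0],[2,-3,-34,0,0,0]]

```text
time: 13.92
tool_pos: [570.0, -81.5, 211.7]
tcp_rot: [180.0, 0.0, 89.7]
ft_force: [-0.1, -0.1, -0.9]
finger_gap: 25.3
grip_force: 34.7
```

>>> step_arm:
  targets:
    - [[0,0,-0.5,0,0,0],[0,0,-1,0,0,0],[0,0,-1.5,0,0,0],[0,0,-2,0,0,0],[0,0,-2.5,0,0,0],[0,0,-3,0,0,0],[0,0,-3,0,0,0],[0,0,-3,0,0,0]]

```text
time: 14.58
tool_pos: [569.8, -81.4, 208.4]
tcp_rot: [180.0, 0.0, 89.7]
ft_force: [-0.6, 0.5, 0.4]
finger_gap: 25.2
grip_force: 34.8
```

>>> step_arm:
  targets:
    - [[0,0,-0.5,0,0,0],[0,0,-1,0,0,0],[0,0,-1.5,0,0,0],[0,0,-2,0,0,0],[0,0,-2.5,0,0,0],[0,0,-3,0,0,0],[0,0,-3,0,0,0],[0,0,-3,0,0,0]]

```text
time: 15.25
tool_pos: [569.8, -81.4, 205.4]
tcp_rot: [180.0, 0.0, 89.7]
ft_force: [-0.6, 0.6, 1.1]
finger_gap: 25.2
grip_force: 34.8
```

>>> step_arm:
  targets:
    - [[0,0,-0.5,0,0,0],[0,0,-1,0,0,0],[0,0,-1.5,0,0,0],[0,0,-2,0,0,0],[0,0,-2.5,0,0,0],[0,0,-2.5,0,0,0],[0,0,-2.5,0,0,0],[0,0,-2.5,0,0,0],[0,0,-2.5,0,0,0],[0,0,-2.5,0,0,0]]

```text
time: 16.08
tool_pos: [569.8, -81.4, 202.8]
tcp_rot: [180.0, 0.0, 89.7]
ft_force: [-0.7, -1.0, 3.0]
finger_gap: 25.1
grip_force: 34.8
```

Run:
```python
from h import *
s=snap('side');w=snap('wrist'); np.save('z2',[s,w],allow_pickle=True)
print(r.sense()['ft_force'],r.sense()['tool_pos'])
a=cv2.resize(s['img'][140:230,270:360],(400,400),interpolation=2)
b=cv2.resize(w['img'][140:260,260:380],(400,400),interpolation=2)
cv2.imwrite('pics/z2.png',np.hstack([a,b]))
```

```text
[ 0.5774693  -0.50525382  2.34379807] [569.78385758 -81.38932887 202.83618853]
```

View pics/z2.png

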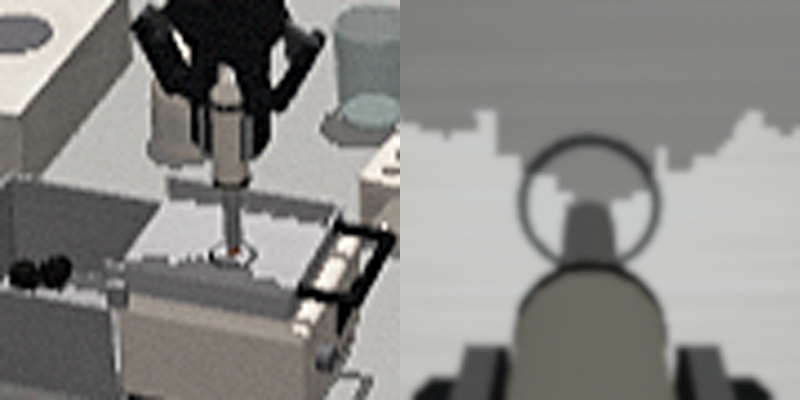

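The side view shows the tip at (233,253) in the ring centred at (232,254). The wrist view shows it centred in x as well. The tip is pushed in about 6 mm, by both geometry and force.

```bash
python3 -c "
from bench import r
print(r.hand_in())"
```

```text
the job is handed in; nothing more can be done
None
```

The job is handed in, with no verdict returned: all four stoppers are in the box, the pan is flat, and the probe is held upright in the ring with its tip pushed in about 6 mm.

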